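# Fit the strap cutter's feed roller into its drive gearbox

### The job

Lower the small worm gearbox, hollow hub upwards, flat and square into the steel assembly nest, with its round input flange sticking out of the nest's open end, and let go of it. Then take the feed roller out of the wooden rack and push its keyed stub down into the gearbox's hollow hub, turning the roller until the key slips into the keyway, and push on until the roller's shoulder sits on the hub. Finish while still gripping the roller and pressing it firmly home, with about 15 N on top of its own weight, so that the grub screw can be tightened; drop neither part, and leave the bottle, hammer and tin alone.

Things in the scene. Friction and masses are not known exactly. Their poses are not given: they have to be found in the camera images.
- gearbox: Small aluminium worm gearbox, 0.6 to 0.85 kg, hollow hub upwards. Housing 72 (x) x 60 (y) x 45 mm high, sides flat and upright; origin at the centre of its underside, z up. A round input flange (36 mm wide, axis along x at y = 12, z = 22.5 mm) stands out at the +x end to x = 50 mm. The hub's axis is at x = 0, y = -6 mm; its top is 48 mm above the underside.
- gearbox_grip (a point): Where to grip the gearbox: on the housing's centre line, 34 mm above the underside; fingers close along its y (60 mm wide). With the TCP here, the fingertips (19 mm lower) stay 4 mm above the nest's rails when the gearbox is seated.
- hub_mouth (a point): Centre of the upper face of the gearbox's steel hub (32 mm outside, bore 19.5 mm, 47 mm deep). z up the bore; x points along the one keyway: 7.5 mm wide, out to 13 mm from the axis, full depth. The worm locks the hub: it does not turn in the housing below 2 N m. The keyway's direction on the gearbox differs each time (up to 1 rad from the gearbox's x).
- nest: Assembly nest bolted to the bench: grey plate 150 x 104 x 8 mm, steel rails round a pocket 75 (x) x 63 (y) mm (1.5 mm play on each side of the gearbox). Origin on the bench below the pocket's centre, z up. At the +x end only a short rail (y = -31.5 to -9.5 mm) stands, so that the flange can stick out there: seated, gearbox x and nest x agree.
- nest_floor (a point): Centre of the pocket's floor, 8 mm above the bench; the seated gearbox's origin lies here. Axes as the nest's. The rails stand 11 mm above this floor and are 10 mm thick; their upper 6 mm lean 4 mm outward as a lead-in.
- roller: Feed roller, 114 mm long, 0.27 to 0.4 kg, upright in the rack, stub down. Origin at the lower end, z up its axis. From below: pilot 15 mm thick to z = 14.5, seat 18 mm thick from z = 17 to 46, steel shoulder 28 mm wide to z = 50, black rubber 36 mm wide z = 52 to 98, bare end 16 mm thick to z = 114 with a flat on the +x side, over the key.
- roller_shoulder (a point): Centre of the underside of the roller's shoulder (roller z = 46 mm); axes as the roller's. Home, it meets the hub mouth with both x axes agreeing. The key, on +x, is 6 mm wide, 3 mm proud of the seat, from 23 to 3 mm below this point: with the key lying on the hub's face, the shoulder stands 23 mm above the hub.
- roller_grip (a point): Where to grip the roller: on its axis, 78 mm above its lower end, on the rubber, 36 mm across; any direction round the axis will do.
- rack: Fixed wooden block 140 (x) x 70 (y) x 22 mm, origin on the bench below its centre. Two holes 16.5 mm wide, 14 mm deep at x = -35 and 35 mm; the roller stands in the one at x = -35 mm. Lift it 20 mm to clear.
- bottle: Bystander: white plastic bottle of edge finish, 52 mm wide, 115 mm high, beyond the nest; origin at its underside.
- hammer: Bystander: hammer with a wooden handle, 250 mm long, lying beyond the nest; origin at the middle of its length, on the bench.
- tin: Bystander: steel tin 72 mm wide, 60 mm high, at the robot's left; origin at its underside.
Mind the look-alikes: they are no part of the job. There is more than one size of the nest; the job needs the smaller. What is shaped like the gearbox but red is not meant.

How it is judged:
By the outcome, as a careful person would: the job done as asked, in the order asked, and still so for the second after the job is handed in, while the arm keeps its last pose, push and grip.
It also fails if it takes over 61 s, if anything falls off the work surface, if the arm or the gripper's body presses on something with over 40 N, if the wrist force passes 120 N, or if a joint passes its speed limit or range.

### The arm

A 7-joint arm with a two-finger parallel gripper is mounted at the origin on the work surface. World frame = base frame: x ahead of the robot, y to its left, z up, the work surface at z = 0. Lengths are in mm, angles in rad, forces in N, time in s.
With the tool pointing down it reaches from about 400 to 850 mm from the base axis. Payload 4.5 kg.
Tool frame: the origin (TCP) lies between the finger pads, 19 mm behind the fingertips; this is the grasp point; z points along the fingers, x is the direction in which the jaws open and shut, and the axes are right-handed (so a half turn about z gives the same grasp; the last joint's range is limited). The gripper opens to 85 mm and grips with 20 to 120 N. Pads are 22 mm wide; open, the fingers measure 114 mm over their backs; the gripper's body (76 mm by 85 mm) begins 54 mm behind the grasp point. The pads swing forward as they close: fully open they stand 13 mm farther back than shut.
Start: joints at [-1.093, 0.689, -0.195, 1.565, 0.157, 0.902, -0.215], TCP at [268.343, 564.486, 250.017] pointing down, gripper open.
Joint ranges: [-3.01, 3.01], [-0.46, 2.08], [-1.47, 1.51], [0.13, 2.56], [-1, 4.14], [0.04, 2.09], [-2.66, 2.66]. Speed limits (rad/s): [2.57, 2.57, 3.14, 3.14, 3.14, 3.14, 3.14].

### API

Orientations are given as [roll, pitch, yaw] about the fixed x, y, z axes, in that order (R = Rz(yaw) Ry(pitch) Rx(roll)).
In Python, from cell import env gives the robot as it stands.
- The arm moves only by the shell command python3 -m pendant 'ROWS' [OPENING] [FORCE]. ROWS is JSON, a list of rows, each a list of 6 numbers: the shift along the tool's x, y, z in mm, then the turn, a rotation vector about the tool's x, y, z in degrees. In form: [[dx, dy, dz, ax, ay, az], ...]. A call has 1 to 10 rows; each row is the pose to reach, as a shift and turn from the pose commanded when the call began, along the tool's axes at that moment; what a row does not reach only later rows make up. A row lasts 1/12 s, in which the tool goes at most 41.7 mm and 7.16 degrees, less where a joint would pass 70% of its speed; a pose out of reach is approached as far as the arm can. A call with a gripper value outside its range is refused whole. OPENING is the finger opening in mm, from 0 to 85.4, set as the call begins (- or left out, the last holds). The fingers move at their own pace and stop on an object; FORCE is the grip in N (left out, the last holds). Time passes only in rows, so rows that repeat a pose let the fingers close. It gives the time, the measured TCP pose, the force and the opening at its end, in the units of the state.
- env.get_state(): the state, without advancing time (a new reading comes with each control period).
- env.capture(name): name is "side" or "top" or "wrist"; returns (picture, depth): 384x512x3 uint8, red, green, blue; 384x512 float32, mm along the optical axis (not along the pixel's ray), 0 where there is no reading.
- env.camera_info(name): a dict with "mtx" (3x3 intrinsics, pixels), "origin" and "attitude" of the camera in the world. Camera axes: x right, y up, looking along -z (the intrinsics and any distortion apply to the point x, -y, -z); pixel columns grow to the right and rows downward; lengths in mm; the calibration is good to about 2 mm. The wrist camera is an equidistant fisheye: a pixel r from the principal point sees the ray r / f radians off the axis. A picture is of the moment at which its call begins: read the wrist's pose just before it. camera_info takes no time and is no camera call; for the wrist camera it gives the pose at the moment of the call.
- env.close_job(): hands the job in, once; it reports no verdict.
The state is a dict: "time_s": time; "qpos": joint angles; "qvel": joint speeds; "joint_efforts": joint torques, N m; "tcp_pos": TCP position; "eef_rot": TCP orientation; "wrist_force": force on the tool from outside, world axes, zero at the start; "torque": the same for the moment, N m; "grip_width": opening from 0.0 (shut) to 1.0 (fully open).
Only numpy, scipy, OpenCV 4.12 (cv2) and the standard library are available. Lean on these libraries where they do the work, as an engineer would, in place of code of your own. Each camera call takes 0.05 s, during which the arm holds its last target. There are 200 camera calls.

## Working session

There is one attempt and no reset: what is moved stays moved. The work goes in short steps, Python scripts to look and compute and a shell command to move; the robot and the scene stay as the last step left them, time stands still between calls to the robot, and variables do not carry over. Pictures are saved under pics/ and viewed, about 8 in all and at most 12, crops included, and the job is handed in when it is done.

```bash
ls; mkdir -p pics; cat > h.py <<'E'
import numpy as np,cv2,pickle
from cell import env
from scipy.spatial.transform import Rotation as R
def info(n):
    i=env.camera_info(n); return i
def snap(n):
    i=env.camera_info(n); im,d=env.capture(n); return im,d,i
def rot(a):
    a=np.array(a,float)
    return a if a.shape==(3,3) else R.from_euler('xyz',a).as_matrix()
E
python3 - <<'E'
from h import *
s=env.get_state();print({k:np.round(v,3).tolist() for k,v in s.items()})
for n in('top','side','wrist'):
    im,d,i=snap(n);print(n,i,im.shape,(d>0).mean())
    pickle.dump((im,d,i),open(f'{n}0.pkl','wb'));cv2.imwrite(f'pics/{n}0.png',im[...,::-1])
E
```

```text
pics
{'time_s': 0.0, 'qpos': [-1.093, 0.69, -0.195, 1.566, 0.157, 0.902, -0.215], 'qvel': [0.0, -0.0, 0.001, 0.0, 0.001, -0.0, 0.0], 'joint_efforts': [-0.0, -53.961, -1.267, -15.854, 0.009, 0.009, 0.0], 'tcp_pos': [268.125, 563.868, 249.152], 'eef_rot': [3.141, 0.002, 1.127], 'wrist_force': [0.736, -0.039, -0.135], 'torque': [-0.05, 0.016, -0.049], 'grip_width': 1.003}
top {'mtx': array([[497.01881454,   0.        , 253.20922871],
       [  0.        , 497.01881454, 192.68919011],
       [  0.        ,   0.        ,   1.        ]]), 'origin': array([ 393.31376006,  117.57488261, 1604.23364102]), 'attitude': array([ 1.12486480e-01, -3.33380603e-04, -1.57902363e+00])} (384, 512, 3) 0.9961446126302084
side {'mtx': array([[386.50927493,   0.        , 261.57199696],
       [  0.        , 386.50927493, 190.49721134],
       [  0.        ,   0.        ,   1.        ]]), 'origin': array([  72.20527902, -799.26371082,  680.55161626]), 'attitude': array([ 1.03685543e+00, -6.78602891e-05, -4.91470681e-01])} (384, 512, 3) 0.9962310791015625
wrist {'mtx': array([[297.31863964,   0.        , 254.18791736],
       [  0.        , 297.31863964, 189.62885705],
       [  0.        ,   0.        ,   1.        ]]), 'origin': array([207.93541011, 593.07403084, 373.29207413]), 'attitude': array([-2.72472906e-01,  1.01411199e-03,  1.12604520e+00])} (384, 512, 3) 0.98260498046875
```

View pics/top0.png

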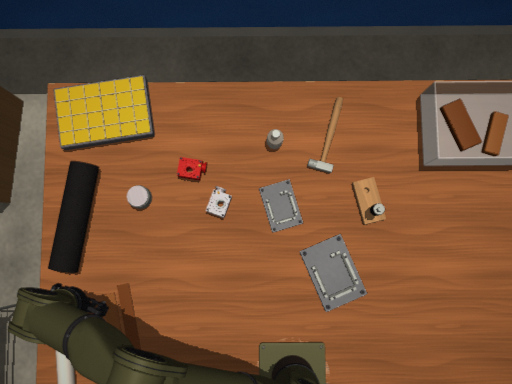

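View pics/side0.png

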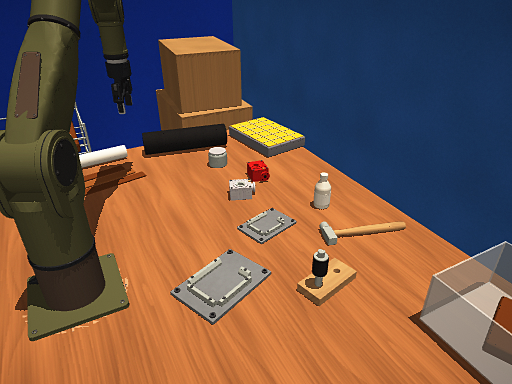

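The top view shows the white gearbox at (219,203), the small nest at (281,206), the rack with the roller at (370,200) and (377,210), the large nest at (333,272) and the red decoy at (192,169). The side view agrees with this.

```bash
cat >> h.py <<'E'
def pts(uv,z,i,fish=False):
    """rays through pixels onto plane z"""
    uv=np.atleast_2d(np.array(uv,float));K=i['mtx'];a=(uv-K[:2,2])/[K[0,0],K[1,1]]
    if fish:
        r=np.linalg.norm(a,axis=1,keepdims=True)+1e-12; d=np.hstack([a/r*np.sin(r),np.cos(r)])
    else: d=np.hstack([a,np.ones((len(a),1))])
    d=d*[1,-1,-1]; D=d@rot(i['attitude']).T; o=np.array(i['origin'])
    return o+D*((z-o[2])/D[:,2])[:,None]
def proj(P,i,fish=False):
    P=np.atleast_2d(P); c=(P-i['origin'])@rot(i['attitude'])*[1,-1,-1]
    if fish:
        rho=np.linalg.norm(c[:,:2],axis=1,keepdims=True)+1e-12; a=c[:,:2]/rho*np.arctan2(rho,c[:,2:])
    else: a=c[:,:2]/c[:,2:]
    return a*[i['mtx'][0,0],i['mtx'][1,1]]+i['mtx'][:2,2]
def tri(uvs,infos,fish):
    A=np.zeros((3,3));b=np.zeros(3)
    for uv,i,f in zip(uvs,infos,fish):
        o=np.array(i['origin']);p=pts(uv,0,i,f)[0]-o;p/=np.linalg.norm(p);M=np.eye(3)-np.outer(p,p);A+=M;b+=M@o
    return np.linalg.solve(A,b)
E
python3 - <<'E'
from h import *
im,d,i=pickle.load(open('top0.pkl','rb'))
for n,u,z in[('gb',(219,203),48),('nest',(281,206),8),('roller',(378,209),114),('rack',(370,200),22),('hole2',(367,188),22),('red',(192,169),45),('big',(333,272),8),('bottle',(275,138),115),('hamm',(320,167),20),('tin',(139,197),60)]:
    print(n,pts(u,z,i).round(0)[0],d[u[1],u[0]])
# wrist geometry
w=pickle.load(open('wrist0.pkl','rb'))[2]; s=env.get_state(); T=rot(s['eef_rot'])
print('cam in tool',T.T@(w['origin']-s['tcp_pos']),'\n',(T.T@rot(w['attitude'])).round(3))
E
```

```text
gb [537. 223.  48.] 1621.3556
nest [530.  26.   8.] 1602.7235
roller [ 509. -259.  114.] 1486.1438
rack [ 545. -258.   22.] 1588.7225
hole2 [ 584. -250.   22.] 1605.102
red [647. 309.  45.] 1620.0321
big [ 318. -136.    8.] 1576.5306
bottle [729.  48. 115.] 1533.025
hamm [ 654. -101.   20.] 1592.4003
tin [557. 472.  60.] 1553.835
cam in tool [   0.19020997  -66.89810366 -123.92096005] 
 [[ 1.     0.001 -0.   ]
 [ 0.001 -0.963 -0.269]
 [-0.     0.269 -0.963]]
```

```bash
python3 -m pendant '[[-192,389,60,0,0,0],[-192,389,60,0,0,0],[-192,389,60,0,0,0],[-192,389,60,0,0,0],[-192,389,60,0,0,0],[-192,389,60,0,0,0],[-192,389,60,0,0,0],[-192,389,60,0,0,0],[-192,389,60,0,0,0],[-192,389,60,0,0,0]]'
python3 - <<'E'
from h import *
s=env.get_state();print(s['time_s'],s['tcp_pos'],s['eef_rot'],s['qvel'])
im,d,i=snap('wrist');pickle.dump((im,d,i),open('wrist1.pkl','wb'));cv2.imwrite('pics/wrist1.png',im[...,::-1])
E
```

```text
time_s: 0.98
tcp_pos: [525.0, 238.8, 192.5]
eef_rot: [-3.141, 0.0, 1.127]
wrist_force: [0.9, 1.1, -0.5]
grip_width: 0.997
0.9833 [525.03609529 238.76201213 192.50236105] [-3.14133820e+00  1.74986411e-04  1.12711698e+00] [ 0.87617772  0.22301789 -0.06601941 -0.26781434  0.10548489  0.05175211
  0.77834913]
```

View pics/wrist1.png

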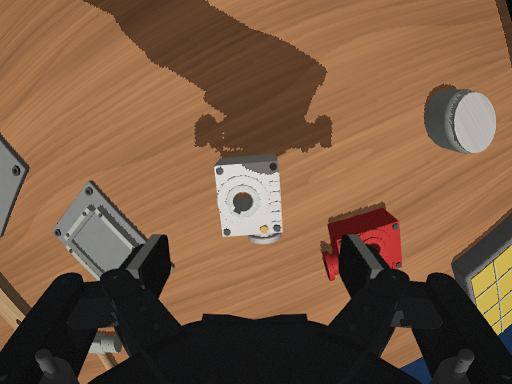

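The wrist view shows the gearbox at (250,200), its hub with the keyway at (242,203), and the flange at the lower edge (265,238). The nest is at left (105,235). I'll shift sideways for a second view that also takes in the nest.

```bash
python3 -m pendant '[[0,0,0,0,0,0],[0,0,0,0,0,0],[0,0,0,0,0,0]]'
python3 - <<'E'
from h import *
s=env.get_state();print(s['time_s'],s['tcp_pos'],s['eef_rot'],abs(s['qvel']).max())
pickle.dump(snap('wrist'),open('w2.pkl','wb'))
E
python3 -m pendant '[[-40,20,10,0,0,0],[-80,40,20,0,0,0],[-110,40,20,0,0,0],[-110,40,20,0,0,0],[-110,40,20,0,0,0],[-110,40,20,0,0,0]]'
python3 - <<'E'
from h import *
s=env.get_state();print(s['time_s'],s['tcp_pos'],s['eef_rot'],abs(s['qvel']).max())
a=snap('wrist');pickle.dump(a,open('w3.pkl','wb'))
cv2.imwrite('pics/w3.png',cv2.resize(a[0][100:340,60:460,::-1],None,fx=2,fy=2,interpolation=cv2.INTER_CUBIC))
E
```

```text
time_s: 1.28
tcp_pos: [523.3, 242.1, 192.9]
eef_rot: [-3.14, -0.001, 1.129]
wrist_force: [-1.0, 0.9, 0.8]
grip_width: 1.001
1.2833 [523.25359886 242.1119571  192.90549006] [-3.14030218e+00 -8.57222920e-04  1.12889971e+00] 0.022413126054323006
time_s: 1.83
tcp_pos: [513.1, 126.4, 173.4]
eef_rot: [3.141, -0.002, 1.13]
wrist_force: [-0.8, 0.1, 0.4]
grip_width: 0.994
1.8333 [513.09155579 126.36124987 173.40115887] [ 3.14145313e+00 -2.27690734e-03  1.12969755e+00] 0.022040695885129552
```

View pics/w3.png

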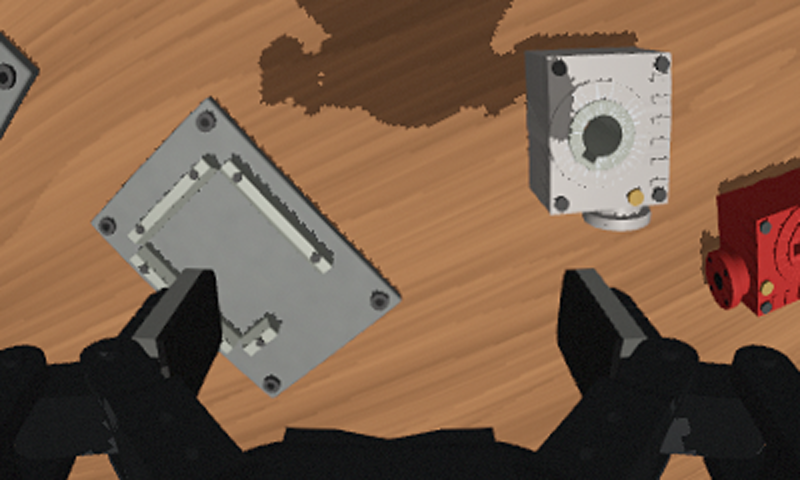

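```bash
python3 - <<'E'
from h import *
for f,roi in(('w2',(195,150,310,260)),('w3',(315,115,405,220))):
    im,d,i=pickle.load(open(f+'.pkl','rb'));x0,y0,x1,y1=roi
    g=cv2.cvtColor(im,cv2.COLOR_RGB2GRAY)[y0:y1,x0:x1]
    n,l,st,c=cv2.connectedComponentsWithStats((g<100).astype(np.uint8))
    print(f);[print(c[k].round(2)+[x0,y0],st[k,2:]) for k in range(1,n) if st[k,4]>8]
    if f=='w2':cv2.imwrite('pics/w2c.png',cv2.resize(im[y0:y1,x0:x1,::-1],None,fx=5,fy=5,interpolation=cv2.INTER_CUBIC))
im,d,i=pickle.load(open('w3.pkl','rb'))
hsv=cv2.cvtColor(im,cv2.COLOR_RGB2HSV);m=((hsv[...,1]<60)&(hsv[...,2]>70)).astype(np.uint8);m[:,270:]=0
m=cv2.morphologyEx(m,cv2.MORPH_OPEN,np.ones((3,3)));n,l,st,c=cv2.connectedComponentsWithStats(m)
k=l[200,150];print('plate',st[k]);ys,xs=np.where(l==k);P=pts(np.c_[xs,ys],8,i,True)[:,:2].astype(np.float32)
r=cv2.minAreaRect(P);print(r)
C=np.array([(206,121),(107,226),(271,384),(380,300)])/2+[60,100];Q=pts(C,8,i,True);print('screws',Q.round(1).tolist(),Q.mean(0))
for a in range(4):print(np.linalg.norm(Q[a]-Q[(a+1)%4]),np.degrees(np.arctan2(*(Q[(a+1)%4]-Q[a])[1::-1])))
E
```

```text
w2
[218.67 150.5 ] [ 7  3 12]
[247.83 158.02] [ 76  19 925]
[304.18 151.  ] [ 7  4 17]
[270.22 169.31] [ 9  8 54]
[216.72 173.75] [ 7  8 36]
[239.43 205.08] [ 19  21 300]
[273.97 230.41] [ 7  6 32]
[224.38 234.16] [ 6  7 32]
[261.71 238.48] [31  5 52]
w3
[335.67 144.01] [  75   91 1606]
[390.61 131.61] [ 8  9 46]
[338.68 133.58] [ 8  8 53]
[360.26 168.22] [ 20  23 332]
[344.75 162.92] [ 3  8 12]
[375.56 195.67] [7 5 9]
[389.08 196.87] [ 7  7 38]
[340.3  201.16] [ 7  7 37]
[368.03 207.05] [34  8 75]
plate [  106   150   154   148 10403]
((538.6038208007812, 9.487068176269531), (149.46405029296875, 142.21847534179688), 16.194046020507812)
screws [[458.5, 50.4, 8.0], [483.0, -33.1, 8.0], [610.3, 4.1, 8.0], [585.7, 87.8, 8.0]] [534.37465368  27.3131466    8.        ]
87.02943130458313 -73.60874244658817
132.53958488679814 16.29640504693583
87.19496811668455 106.34481561132563
132.61009138704836 -163.6320346911614
```

View pics/w2c.png

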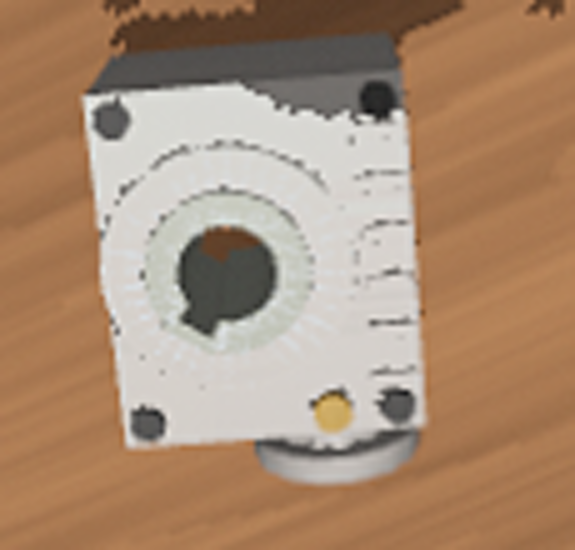

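```bash
python3 - <<'E'
from h import *
i2=pickle.load(open('w2.pkl','rb'))[2];i3=pickle.load(open('w3.pkl','rb'))[2]
A=[(216.7,173.75),(224.4,234.2),(274,230.4),(270.2,169.3)];B=[(338.7,133.6),(340.3,201.2),(389.1,196.9),(390.6,131.6)]
A=[(216.7,173.75),(224.4,234.2),(274,230.4),(270.2,169.3)]
T=np.array([tri((a,b),(i2,i3),(1,1)) for a,b in zip(A,B)]);print(T.round(1))
for nm,X,i in(('w2',A,i2),('w3',B,i3)):
    Q=pts(X,45,i,True);print(nm,Q.mean(0).round(1),[round(float(np.linalg.norm(Q[a]-Q[(a+1)%4])),1) for a in range(4)],[round(float(np.degrees(np.arctan2(*(Q[b]-Q[a])[1::-1]))),2) for a,b in((0,1),(3,2),(0,3),(1,2))])
# nest rail check in nest frame
c=np.array([534.4,27.3,0]);y=np.radians(16.3);Rn=R.from_euler('z',y).as_matrix()
for nm,p in(('upr',(238,178)),('upr',(318,262)),('xm',(196,175)),('xm',(137,235)),('sh',(276,325)),('sh',(250,348)),('lowrail',(138,263))):
    print(nm,((pts(np.array(p)/2+[60,100],19,i3,True)[0]-c)@Rn).round(1))
# keyway: hub centre & slot tip in full px
for X,i in(((( 226/5+195,272/5+150),(194/5+195,324/5+150)),i2),(((603/2+60,136/2+100),(588/2+60,160/2+100)),i3)):
    Q=pts(X,48,i,True);print('hub',Q[0],np.degrees(np.arctan2(*(Q[1]-Q[0])[1::-1])),np.linalg.norm(Q[1]-Q[0]))
E
```

```text
[[502.4 213.5  45.1]
 [560.4 192.1  45.5]
 [577.8 238.6  45.9]
 [520.  260.7  45.7]]
w2 [540.3 226.2  45. ] [62.1, 49.8, 62.0, 50.4] [-20.35, -20.97, 69.38, 69.48]
w3 [540.4 226.4  45. ] [61.9, 50.0, 62.2, 50.7] [-20.2, -20.84, 69.35, 69.0]
upr [-34.1  39.1  19. ]
upr [24.9 38.3 19. ]
xm [-49.9  23.7  19. ]
xm [-50.1 -26.2  19. ]
sh [36.7 -5.3 19. ]
sh [ 37.6 -27.6  19. ]
lowrail [-39.1 -38.5  19. ]
hub [538.22717765 220.77645638  48.        ] -56.2781821274871 12.356069564523988
hub [538.89591351 221.08848876  48.        ] -55.12719265712933 12.79897925618045
```

```bash
cat >> h.py <<'E'
def go(x,y,z,yawdeg,n=1):
    s=env.get_state();T=rot(s['eef_rot']);G=R.from_euler('xyz',[180,0,yawdeg],degrees=True)
    dr=(R.from_matrix(T).inv()*G).as_rotvec(degrees=True)
    print('t',round(s['time_s'],2),'tcp',s['tcp_pos'].round(1),np.degrees(s['eef_rot']).round(2),'q',s['qpos'].round(2),'F',s['wrist_force'].round(1),'M',s['torque'].round(2),'g',round(s['grip_width'],3))
    print('row',(T.T@(np.array([x,y,z])-s['tcp_pos'])).round(1),dr.round(1))
E
python3 -m pendant '[[34,-6,30,0,0,-2],[68,-12,60,0,0,-4.7],[102,-18,90,0,0,-4.7],[102,-18,90,0,0,-4.7],[102,-18,90,0,0,-4.7],[102,-18,90,0,0,-4.7],[102,-18,90,0,0,-4.7]]'
python3 -c "
from h import *
go(540.35,226.3,34,69.4)
a=snap('wrist');pickle.dump(a,open('w4.pkl','wb'));cv2.imwrite('pics/w4.png',a[0][...,::-1])"
```

```text
time_s: 2.47
tcp_pos: [540.8, 222.9, 83.8]
eef_rot: [3.14, 0.001, 1.208]
wrist_force: [0.8, -0.2, 0.2]
grip_width: 1.0
t 2.47 tcp [540.8 222.9  83.8] [1.7993e+02 4.0000e-02 6.9240e+01] q [-0.36  0.88 -0.2   1.81  0.33  0.49  0.43] F [ 0.8 -0.2  0.2] M [-0.04 -0.03 -0.01] g 1.0
row [ 3.  -1.7 49.8] [ 0.1  0.  -0.2]
```

View pics/w4.png

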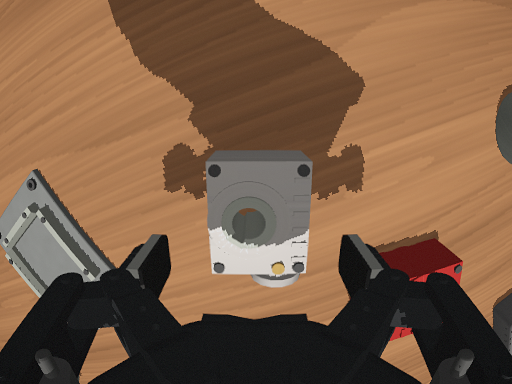

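The gearbox sits square between the open fingers, with its screws at (215,170), (304,170), (302,268) and (218,268). I'll re-measure from here.

```bash
python3 -c "
from h import *
i=pickle.load(open('w4.pkl','rb'))[2]
Q=pts([(215,170),(304,170),(302,268),(218,268)],45,i,True);print(Q.mean(0),[np.degrees(np.arctan2(*(Q[b]-Q[a])[1::-1])).round(1) for a,b in((0,3),(1,2),(0,1),(3,2))])
go(540.35,226.3,34,69.4)"
```

```text
[540.95102402 226.7024269   45.        ] [np.float64(-21.6), np.float64(-18.7), np.float64(69.2), np.float64(69.0)]
t 2.52 tcp [541.1 222.4  84.1] [1.7991e+02 2.0000e-02 6.9180e+01] q [-0.36  0.88 -0.2   1.81  0.33  0.49  0.43] F [ 0.7 -0.4  0.3] M [ 0.   -0.07  0.01] g 1.0
row [ 3.4 -2.2 50.1] [ 0.1  0.  -0.2]
```

```bash
python3 -m pendant '[[3.5,-2,0,0,0,0],[3.5,-2,15,0,0,0],[3.5,-2,35,0,0,0],[3.5,-2,50,0,0,0],[3.5,-2,50,0,0,0],[3.5,-2,50,0,0,0]]'
python3 -c "
from h import *
go(540.6,226.4,34,69.4)"
```

```text
time_s: 3.02
tcp_pos: [539.9, 227.2, 33.3]
eef_rot: [-3.141, 0.001, 1.208]
wrist_force: [0.3, -0.0, 0.1]
grip_width: 1.002
t 3.02 tcp [539.9 227.2  33.3] [-1.7999e+02  3.0000e-02  6.9220e+01] q [-0.38  0.96 -0.16  1.81  0.35  0.4   0.41] F [ 0.3 -0.   0.1] M [0.04 0.02 0.01] g 1.002
row [-0.5  0.9 -0.7] [-0.   0.  -0.2]
```

```bash
python3 -m pendant '[[-0.5,0.5,-0.5,0,0,0],[-0.5,0.5,-0.5,0,0,0],[-0.5,0.5,-0.5,0,0,0],[-0.5,0.5,-0.5,0,0,0],[-0.5,0.5,-0.5,0,0,0],[-0.5,0.5,-0.5,0,0,0],[-0.5,0.5,-0.5,0,0,0],[-0.5,0.5,-0.5,0,0,0]]' 50 80
python3 -c "
from h import *
go(540.6,226.4,34,69.4)"
```

```text
time_s: 3.68
tcp_pos: [540.9, 226.6, 35.2]
eef_rot: [3.14, 0.0, 1.208]
wrist_force: [-1.7, -1.1, 7.9]
grip_width: 0.682
t 3.68 tcp [540.9 226.6  35.2] [179.9    0.    69.23] q [-0.38  0.96 -0.16  1.81  0.35  0.4   0.41] F [-1.7 -1.1  7.9] M [-0.48  0.32  0.01] g 0.682
row [-0.3 -0.2  1.2] [ 0.1  0.  -0.2]
```

```bash
python3 -m pendant '[[0,0,-8,0,0,0],[0,0,-25,0,0,0],[0,0,-45,0,0,0],[0,0,-60,0,0,0],[0,0,-60,0,0,0],[0,0,-60,0,0,0]]'
python3 -c "
from h import *
go(528.4,25.5,95,106.3)"
```

```text
time_s: 4.18
tcp_pos: [540.4, 227.3, 93.9]
eef_rot: [3.141, -0.001, 1.209]
wrist_force: [-1.3, -0.1, -7.9]
grip_width: 0.684
t 4.18 tcp [540.4 227.3  93.9] [ 1.7997e+02 -6.0000e-02  6.9270e+01] q [-0.36  0.86 -0.2   1.8   0.32  0.51  0.43] F [-1.3 -0.1 -7.9] M [0.04 0.   0.01] g 0.684
row [-193.    60.2   -1.3] [  0.1  -0.  -37. ]
```

```bash
python3 -m pendant '[[-30,9,-1,0,0,-6],[-62,19,-1,0,0,-12],[-96,30,-1,0,0,-18],[-130,40,-1,0,0,-24],[-160,50,-1,0,0,-30],[-185,58,-1,0,0,-36],[-193,60,-1,0,0,-37],[-193,60,-1,0,0,-37],[-193,60,-1,0,0,-37],[-193,60,-1,0,0,-37]]'
python3 -c "
from h import *
go(528.4,25.5,42,106.3)
a=snap('wrist');pickle.dump(a,open('w5.pkl','wb'));cv2.imwrite('pics/w5.png',cv2.resize(a[0][60:320,60:460,::-1],None,fx=2,fy=2,interpolation=cv2.INTER_CUBIC))"
```

```text
time_s: 5.02
tcp_pos: [528.1, 27.7, 94.0]
eef_rot: [3.141, -0.002, 1.856]
wrist_force: [0.1, 0.7, -6.4]
grip_width: 0.684
t 5.02 tcp [528.1  27.7  94. ] [ 1.7997e+02 -1.3000e-01  1.0634e+02] q [ 0.08  0.83 -0.37  1.97  0.65  0.46  1.08] F [ 0.1  0.7 -6.4] M [ 0.13 -0.03  0.  ] g 0.684
row [-2.3 -0.4 52. ] [ 0.  -0.1  0. ]
```

View pics/w5.png

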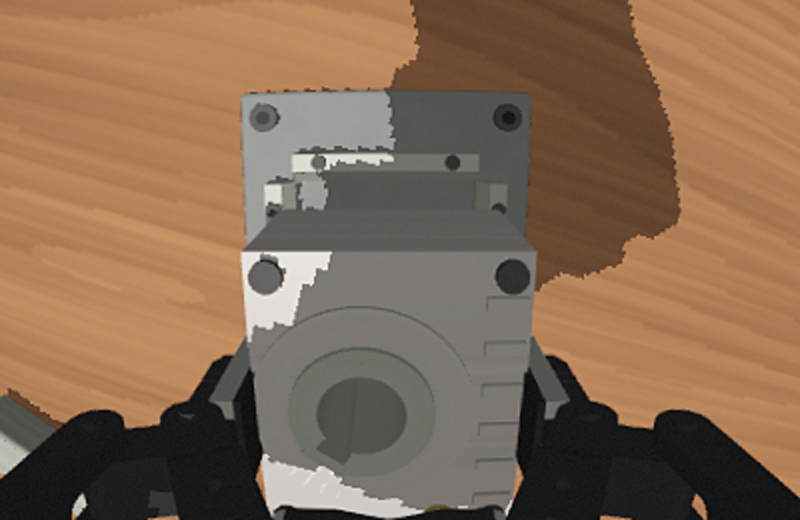

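```bash
python3 -c "
from h import *
i=pickle.load(open('w5.pkl','rb'))[2];f=lambda X:np.array(X)/2+[60,60]
Rn=R.from_euler('z',16.3,degrees=True).as_matrix();c=np.array([534.4,27.3,0])
for n,X,z in(('plate screws',[(263,118),(508,117)],8),('xrail screws',[(318,162),(452,162)],19),('xrail top edges',[(385,152),(385,172)],19),('rail inner top L/R',[(296,190),(476,190)],19),('side screws',[(273,211),(499,209)],19),('gb screws',[(265,276),(512,276)],105)):
    Q=(pts(f(X),z,i,True)-c)@Rn;print(n,Q.round(1).tolist(),np.degrees(np.arctan2(*(Q[1]-Q[0])[1::-1])).round(2))
s=env.get_state();print((s['tcp_pos']-c)@Rn)
go(528.4,25.5,42,106.3)
"
```

```text
plate screws [[-66.2, -42.7, 8.0], [-66.5, 44.2, 8.0]] 90.17
xrail screws [[-51.2, -21.9, 19.0], [-51.2, 23.2, 19.0]] 89.93
xrail top edges [[-54.4, 0.7, 19.0], [-47.7, 0.6, 19.0]] -0.07
rail inner top L/R [[-41.7, -29.7, 19.0], [-41.7, 31.6, 19.0]] 89.94
side screws [[-34.5, -38.0, 19.0], [-35.1, 39.9, 19.0]] 90.46
gb screws [[-37.8, -23.3, 105.0], [-37.8, 26.6, 105.0]] 89.94
[-5.78816674  2.37439061 94.13315073]
t 5.07 tcp [528.2  28.   94.1] [ 1.7996e+02 -1.1000e-01  1.0639e+02] q [ 0.08  0.83 -0.37  1.97  0.65  0.46  1.08] F [-0.   0.9 -7.2] M [ 0.02 -0.05 -0.04] g 0.684
row [-2.5 -0.5 52.1] [ 0.  -0.1  0.1]
```

```bash
python3 -m pendant '[[-1.3,0,10,0,0,0],[-1.3,0,22,0,0,0],[-1.3,0,30,0,0,0],[-1.3,0,34,0,0,0],[-1.3,0,38,0,0,0],[-1.3,0,42,0,0,0],[-1.3,0,44,0,0,0],[-1.3,0,46,0,0,0],[-1.3,0,46,0,0,0]]'
python3 -c "
from h import *
go(528.4,26,42,106.3)"
```

```text
time_s: 5.82
tcp_pos: [528.5, 24.9, 48.4]
eef_rot: [3.141, -0.001, 1.855]
wrist_force: [-0.6, 1.0, -6.8]
grip_width: 0.686
t 5.82 tcp [528.5  24.9  48.4] [ 1.7996e+02 -4.0000e-02  1.0630e+02] q [ 0.04  0.91 -0.29  1.98  0.71  0.35  1.03] F [-0.6  1.  -6.8] M [ 0.14  0.06 -0.02] g 0.686
row [1.1 0.2 6.4] [ 0. -0.  0.]
```

```bash
python3 -m pendant '[[1.2,0,0,0,0,0],[1.2,0,0,0,0,0],[1.2,0,2,0,0,0],[1.2,0,3,0,0,0],[1.2,0,3,0,0,0]]'
python3 -c "
from h import *
go(528.4,26,42,106.3)"
python3 -m pendant '[[0,0,1,0,0,0],[0,0,2,0,0,0],[0,0,2,0,0,0]]'
python3 -c "
from h import *
go(528.4,26,42,106.3)"
```

```text
time_s: 6.23
tcp_pos: [528.0, 25.2, 45.2]
eef_rot: [-3.141, 0.0, 1.855]
wrist_force: [0.0, -0.0, -8.0]
grip_width: 0.684
t 6.23 tcp [528.   25.2  45.2] [-1.7998e+02  1.0000e-02  1.0626e+02] q [ 0.03  0.91 -0.28  1.98  0.72  0.34  1.03] F [ 0. -0. -8.] M [-0.03  0.01  0.01] g 0.684
row [0.7 0.6 3.2] [-0.  0. -0.]
time_s: 6.48
tcp_pos: [528.2, 25.4, 43.4]
eef_rot: [3.141, 0.0, 1.855]
wrist_force: [-0.1, 0.4, -8.0]
grip_width: 0.683
t 6.48 tcp [528.2  25.4  43.4] [179.99   0.   106.28] q [ 0.03  0.92 -0.28  1.98  0.72  0.34  1.03] F [-0.1  0.4 -8. ] M [-0.    0.05  0.01] g 0.683
row [0.5 0.4 1.4] [ 0.  0. -0.]
```

No contact so far. I'll lower it the last bit.

```bash
python3 -m pendant '[[0,0,0.5,0,0,0],[0,0,1,0,0,0],[0,0,1.5,0,0,0],[0,0,1.5,0,0,0]]'
python3 -m pendant '[[0,0,0.5,0,0,0],[0,0,1,0,0,0],[0,0,1,0,0,0]]'
python3 -c "
from h import *
go(528.4,26,42,106.3)"
```

```text
time_s: 6.82
tcp_pos: [528.1, 25.4, 43.2]
eef_rot: [3.141, 0.001, 1.855]
wrist_force: [-2.4, 0.1, 8.7]
grip_width: 0.686
time_s: 7.07
tcp_pos: [528.1, 25.4, 43.2]
eef_rot: [3.14, 0.001, 1.855]
wrist_force: [-6.1, -1.2, 17.9]
grip_width: 0.683
t 7.07 tcp [528.1  25.4  43.2] [1.7992e+02 7.0000e-02 1.0628e+02] q [ 0.03  0.92 -0.28  1.98  0.72  0.34  1.02] F [-6.1 -1.2 17.9] M [-0.01  1.08 -0.04] g 0.683
row [0.5 0.4 1.2] [ 0.1  0.1 -0. ]
```

```bash
python3 -m pendant '[[0,0,-1.5,0,0,0],[0,0,-1.5,0,0,0],[0,0,-1.5,0,0,0]]'
python3 -m pendant '[[0,0,0,0,0,0],[0,0,0,0,0,0],[0,0,0,0,0,0],[0,0,0,0,0,0],[0,0,0,0,0,0],[0,0,0,0,0,0]]' 85
python3 -m pendant '[[0,0,-10,0,0,0],[0,0,-35,0,0,0],[0,0,-70,0,0,0],[0,0,-105,0,0,0],[0,0,-120,0,0,0],[0,0,-120,0,0,0],[0,0,-120,0,0,0]]'
python3 - <<'E'
from h import *
go(509,-259,220,106.3)
a=snap('wrist');pickle.dump(a,open('w6.pkl','wb'));cv2.imwrite('pics/w6.png',cv2.resize(a[0][90:330,110:410,::-1],None,fx=2.5,fy=2.5,interpolation=cv2.INTER_CUBIC))
E
```

```text
time_s: 7.32
tcp_pos: [528.4, 25.5, 43.2]
eef_rot: [3.141, 0.0, 1.855]
wrist_force: [-2.8, -0.3, 7.6]
grip_width: 0.684
time_s: 7.82
tcp_pos: [528.2, 25.5, 42.3]
eef_rot: [3.141, -0.0, 1.855]
wrist_force: [-0.0, -0.1, 0.4]
grip_width: 0.997
time_s: 8.4
tcp_pos: [528.6, 25.2, 163.6]
eef_rot: [3.139, 0.001, 1.854]
wrist_force: [-0.8, -0.7, -0.5]
grip_width: 0.994
t 8.4 tcp [528.6  25.2 163.6] [1.7987e+02 3.0000e-02 1.0625e+02] q [ 0.16  0.73 -0.48  1.93  0.56  0.62  1.17] F [-0.8 -0.7 -0.5] M [-0.04  0.02 -0.01] g 0.994
row [-267.4  -98.2  -56.5] [ 0.1  0.  -0.1]
```

View pics/w6.png

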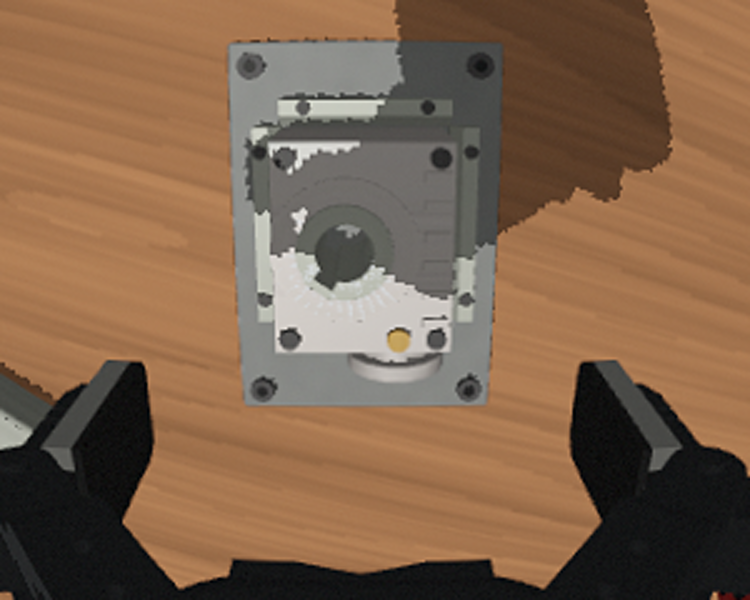

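Seen from above, the gearbox sits square in the nest with its flange out at the open end (395,365). The hub is at crop (345,251) and the keyway points to the lower left (322,288). I'll take a second view from a shifted place on the way to the rack.

```bash
python3 -m pendant '[[-35,0,0,0,0,0],[-60,0,0,0,0,0],[-60,0,0,0,0,0],[-60,0,0,0,0,0],[-60,0,0,0,0,0]]'
python3 - <<'E'
from h import *
go(509,-259,220,106.3)
a=snap('wrist');pickle.dump(a,open('w7.pkl','wb'))
cv2.imwrite('pics/w7.png',cv2.resize(a[0][100:280,210:410,::-1],None,fx=3,fy=3,interpolation=cv2.INTER_CUBIC))
i=pickle.load(open('w6.pkl','rb'))[2];f=lambda X:np.array(X)/2.5+[110,90]
Q=pts(f([(285,157),(442,157),(437,339),(289,338)]),53,i,True);print(Q.mean(0),[np.degrees(np.arctan2(*(Q[b]-Q[a])[1::-1])).round(1) for a,b in((0,1),(3,2),(0,3),(1,2))])
print('hub from screws',Q.mean(0)+R.from_euler('z',16.3,degrees=True).apply([0,-6,0]))
H=pts(f([(345,251),(322,288)]),56,i,True);print('hub',H,np.degrees(np.arctan2(*(H[1]-H[0])[1::-1])),np.linalg.norm(H[1]-H[0]))
E
```

```text
time_s: 8.87
tcp_pos: [544.0, -31.6, 161.3]
eef_rot: [-3.139, -0.001, 1.855]
wrist_force: [0.2, 0.0, 0.5]
grip_width: 0.996
t 8.87 tcp [544.  -31.6 161.3] [-1.7988e+02 -8.0000e-02  1.0630e+02] q [ 0.27  0.75 -0.5   1.88  0.56  0.66  1.28] F [0.2 0.  0.5] M [ 0.02 -0.05  0.02] g 0.996
row [-208.4  -97.5  -58.8] [-0.1 -0.1 -0. ]
[527.97118431  25.36991377  53.        ] [np.float64(106.2), np.float64(105.8), np.float64(15.9), np.float64(16.3)]
hub from screws [529.65518456  19.61108202  53.        ]
hub [[528.84518569  19.44513525  56.        ]
 [543.13787272  15.62987973  56.        ]] -14.94590873207949 14.793142911947587
```

View pics/w7.png

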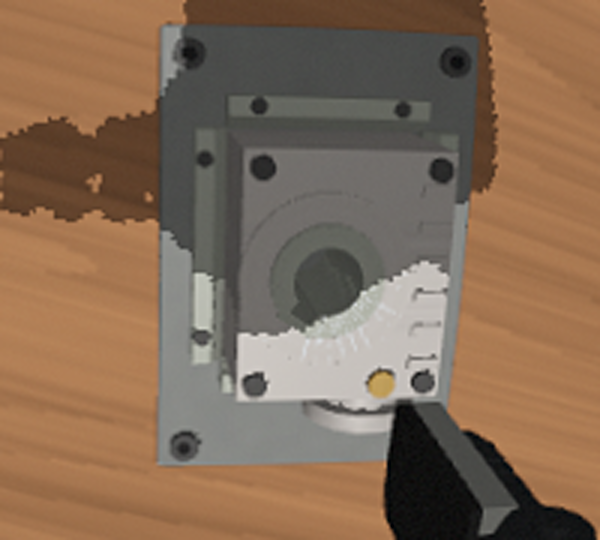

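```bash
python3 -m pendant '[[-30,8,-30,0,0,0],[-65,-10,-60,0,0,0],[-100,-25,-60,0,0,0],[-140,-40,-60,0,0,0],[-175,-55,-60,0,0,0],[-208,-60,-60,0,0,0],[-208,-60,-60,0,0,0],[-208,-60,-60,0,0,0],[-208,-60,-60,0,0,0]]'
python3 - <<'E'
from h import *
go(509,-259,220,106.3)
a=snap('wrist');pickle.dump(a,open('w8.pkl','wb'));cv2.imwrite('pics/w8.png',cv2.resize(a[0][60:300,100:400,::-1],None,fx=2.5,fy=2.5,interpolation=cv2.INTER_CUBIC))
i6=pickle.load(open('w6.pkl','rb'))[2];i7=pickle.load(open('w7.pkl','rb'))[2];f6=lambda X:np.array(X)/2.5+[110,90];f7=lambda X:np.array(X)/3+[210,100]
H=pts(f7([(328,283),(300,314)]),56,i7,True);print('hub',H,np.degrees(np.arctan2(*(H[1]-H[0])[1::-1])))
print('tri hub',tri((f6((345,251)),f7((328,283))),(i6,i7),(1,1)))
for p,q in(((285,157),(263,167)),((289,338),(255,384)),((437,339),(423,382)),((442,157),(441,170))):print(tri((f6(p),f7(q)),(i6,i7),(1,1)).round(1))
E
```

```text
time_s: 9.67
tcp_pos: [545.8, -246.4, 222.1]
eef_rot: [3.141, -0.002, 1.857]
wrist_force: [-0.4, 1.0, 0.2]
grip_width: 0.996
t 9.67 tcp [ 545.8 -246.4  222.1] [ 1.7998e+02 -1.2000e-01  1.0641e+02] q [ 0.68  0.74 -0.59  1.66  0.5   0.9   1.74] F [-0.4  1.   0.2] M [0.04 0.03 0.03] g 0.996
row [ -1.7 -38.9   2. ] [ 0.  -0.1  0.1]
hub [[530.10726457  19.43667826  56.        ]
 [540.65755263  14.85540025  56.        ]] -23.472052624763073
tri hub [529.82176847  19.67048646  54.63049026]
[505.2  -7.3  53.1]
[563.9   9.6  55.4]
[550.8  58.2  53.9]
[491.2  40.9  52.5]
```

View pics/w8.png

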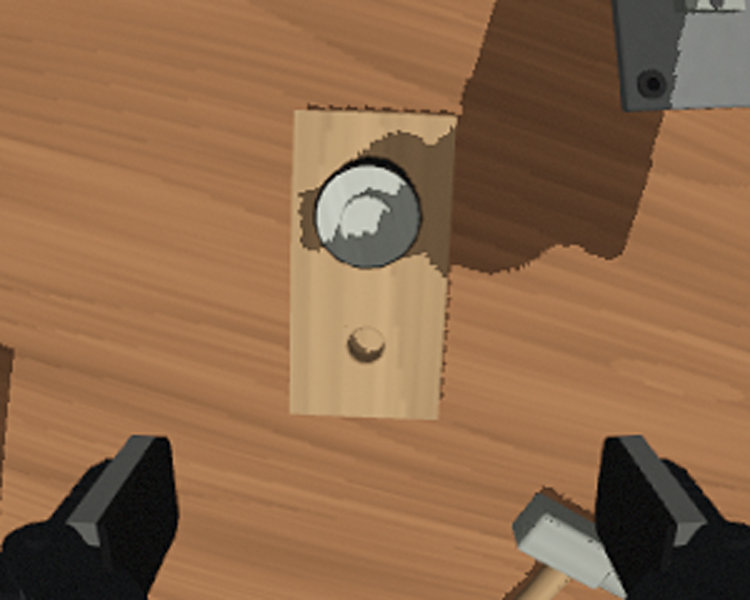

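The roller's top is at crop (366,213) on the rack and the free hole is at (366,345). The flat doesn't stand out in colour, so I'll look for it in the depth.

```bash
cat >> h.py <<'E'
def cloud(d,i,roi):
    x0,y0,x1,y1=roi;v,u=np.mgrid[y0:y1,x0:x1];uv=np.c_[u.ravel(),v.ravel()].astype(float)
    a=(uv-i['mtx'][:2,2])/i['mtx'][0,0];r=np.linalg.norm(a,axis=1,keepdims=True)+1e-12
    D=np.hstack([a/r*np.sin(r),np.cos(r)]);D=D/D[:,2:]*d[y0:y1,x0:x1].ravel()[:,None]
    return (D*[1,-1,-1])@rot(i['attitude']).T+i['origin'],uv
E
python3 - <<'E'
from h import *
im,d,i=pickle.load(open('w8.pkl','rb'))
P,uv=cloud(d,i,(220,115,275,175))
h,e=np.histogram(P[:,2],bins=np.arange(0,135,3));print([(int(a),int(b)) for a,b in zip(e,h) if b])
T=P[P[:,2]>116];print('top n',len(T),T.mean(0),uv[P[:,2]>116].mean(0))
import sys
M=(P[:,2].reshape(60,55));
for r in M[10:48,12:45]:print(''.join('#' if z>116 else ('+' if z>100 else '.') for z in r))
Rb=P[(P[:,2]>100)];c,rad=cv2.minEnclosingCircle(Rb[:,:2].astype(np.float32));print('rubber',c,rad)
E
```

```text
[(18, 106), (21, 1644), (24, 6), (60, 1), (63, 7), (66, 3), (69, 5), (72, 3), (75, 5), (78, 3), (81, 6), (84, 5), (87, 4), (90, 9), (93, 4), (96, 2), (99, 8), (102, 23), (105, 554), (108, 562), (111, 6), (114, 9), (117, 7), (120, 216), (123, 84)]
top n 329 [ 509.78610387 -263.44385746  134.70022932] [246.11550152 146.70820669]
........++++++++++#+++++.........
.....++++++++++++++++++++........
....+++++++++++++++++++++++......
...+++++++++++++++++++++++++.....
..+++++++++++++++++++++++++++....
+++++++++++++++++++++++++++++++..
++++++++++++++++++++++++++++++++.
++++++++++++++++++++++++++++++++.
+++++++++++++++++++++++++++++++++
+++++++++++++++++++++++++++++++++
+++++++++++++++++++++++++++#+++++
+++++++++++++++++++++++++++++++++
+++++++++++++++++++++++++++++++++
+++++++++++++###++#++++++++++++++
+++++++++##########++++++++++++++
+++++++++#############+++++++++++
+++++++################++++++++++
++++++#################++++++++++
++++++##################+++++++++
+++++####################++++++++
+++++####################++++++++
++++#####################++++++++
++++#####################++++++++
++++######################+++++++
++++######################+++++++
++++#####################++++++++
+++++####################++++++++
+#+++####################++++++++
+++++###################+++++++++
++++++##############+++++++++++++
+++++++#########+++++++++++++++++
++++++++####+++++++#+++++++++++++
+++++++++++++++++++++++++++++#+++
+++++++++++++++++++++++++++++++++
++++++++++++++++++++++++++++++++.
+++++++++++++++++++++++++++++++..
.++++++++++#++++++++++++++++++...
..++++++++++++++++++++++++++++...
rubber (505.8787841796875, -263.1026916503906) 24.298280715942383
```

```bash
cat >> h.py <<'E'
from scipy.optimize import least_squares
def flatfit(d,i,roi,zlo,zhi,ztop):
    P,uv=cloud(d,i,roi);x0,y0,x1,y1=roi
    m=((P[:,2]>zlo)&(P[:,2]<zhi)).astype(np.uint8).reshape(y1-y0,x1-x0)
    m=cv2.morphologyEx(m,cv2.MORPH_OPEN,np.ones((3,3)));n,l,st,c=cv2.connectedComponentsWithStats(m);k=1+st[1:,4].argmax()
    z=np.median(P[(l==k).ravel(),2]);print('n',st[k,4],'z',z)
    v,u=np.where(l==k);Q=pts(np.c_[u+x0,v+y0],ztop,i,True)[:,:2]
    # boundary support: for each direction max extent
    th=np.radians(np.arange(0,360,5));D=np.c_[np.cos(th),np.sin(th)]
    r=lambda p:D@p[:2]+p[2]-(Q@D.T).max(0)
    f=least_squares(r,[*Q.mean(0),8],loss='soft_l1',f_scale=.3);print('c,r',f.x.round(2))
    e=r(f.x);print([(int(np.degrees(a)),round(float(b),1)) for a,b in zip(th,e) if b>.8])
    # directional mean second check: centroid offset is opposite the flat
    o=Q.mean(0)-f.x[:2];print('flat dir',np.degrees(np.arctan2(-o[1],-o[0])),np.linalg.norm(o));return f.x
E
python3 - <<'E'
from h import *
im,d,i=pickle.load(open('w8.pkl','rb'))
flatfit(d,i,(225,130,270,172),117,127,122)
P,uv=cloud(d,i,(215,110,280,185));m=(P[:,2]>102)&(P[:,2]<112)
Q=pts(uv[m],106,i,True)[:,:2];h=cv2.convexHull(Q.astype(np.float32));e=cv2.fitEllipse(h);print('rubber top',e)
hu,_=cv2.minEnclosingCircle(h);print(hu,_)
E
```

```text
n 305 z 122.61237749211071
c,r [ 511.99 -263.11    7.61]
[(10, 0.9), (14, 1.3), (20, 1.5), (25, 1.8), (29, 2.1), (35, 1.7), (40, 1.3), (45, 0.9)]
flat dir 29.35771786625715 0.4854049540629016
rubber top ((512.0759887695312, -262.8253173828125), (34.95649337768555, 35.58554458618164), 169.83636474609375)
(512.3694458007812, -262.7911071777344) 18.008365631103516
```

```bash
python3 -m pendant '[[-5,-18,0,0,0,0],[-6.5,-37,0,0,0,0],[-6.5,-37,0,0,0,0],[-6.5,-37,20,0,0,0],[-6.5,-37,50,0,0,0],[-6.5,-37,80,0,0,0],[-6.5,-37,80,0,0,0],[-6.5,-37,80,0,0,0]]'
python3 -c "
from h import *
go(512.1,-263,86,106.4)"
```

```text
time_s: 10.38
tcp_pos: [511.8, -263.0, 141.8]
eef_rot: [-3.14, -0.003, 1.858]
wrist_force: [-0.3, -0.5, 0.3]
grip_width: 0.996
t 10.38 tcp [ 511.8 -263.   141.8] [-1.7990e+02 -1.5000e-01  1.0646e+02] q [ 0.69  0.82 -0.52  1.8   0.6   0.69  1.69] F [-0.3 -0.5  0.3] M [-0.04 -0.04  0.  ] g 0.996
row [-0.2  0.4 55.8] [-0.1 -0.2  0.1]
```

```bash
python3 -m pendant '[[0,0,20,0,0,0],[0,0,40,0,0,0],[0,0,56,0,0,0],[0,0,56,0,0,0],[0,0,56,0,0,0],[0,0,56,0,0,0]]'
python3 -c "
from h import *
go(512.1,-263,86,106.4)"
```

```text
time_s: 10.88
tcp_pos: [513.6, -265.0, 88.4]
eef_rot: [3.139, 0.002, 1.855]
wrist_force: [-0.2, 0.4, 0.5]
grip_width: 0.994
t 10.88 tcp [ 513.6 -265.    88.4] [1.7983e+02 9.0000e-02 1.0631e+02] q [ 0.66  0.89 -0.46  1.82  0.67  0.58  1.63] F [-0.2  0.4  0.5] M [0.02 0.02 0.02] g 0.994
row [ 2.4 -0.9  2.4] [ 0.2  0.1 -0.1]
```

```bash
python3 -m pendant '[[2,-0.9,2.4,0.2,0.1,0],[2,-0.9,2.4,0.2,0.1,0],[2,-0.9,2.4,0.2,0.1,0],[2,-0.9,2.4,0.2,0.1,0]]'
python3 -c "
from h import *
go(512.1,-263,86,106.4)"
```

```text
time_s: 11.22
tcp_pos: [510.7, -263.7, 84.5]
eef_rot: [-3.139, -0.001, 1.855]
wrist_force: [0.6, 0.1, -0.4]
grip_width: 0.998
t 11.22 tcp [ 510.7 -263.7   84.5] [-1.7983e+02 -8.0000e-02  1.0627e+02] q [ 0.65  0.9  -0.45  1.83  0.68  0.58  1.62] F [ 0.6  0.1 -0.4] M [-0.03 -0.04 -0.02] g 0.998
row [ 0.3  1.5 -1.5] [-0.2 -0.1 -0.1]
```

```bash
cat >> h.py <<'E'
def avg(n=5):
    L=[]
    for k in range(n):
        s=env.get_state();L.append(np.r_[s['tcp_pos'],np.degrees(s['eef_rot'])%360,s['wrist_force'],s['torque']]);env.capture('wrist')
    L=np.array(L);print('avg',L.mean(0).round(2),'sd',L[:,:3].std(0).round(2),'t',env.get_state()['time_s']);return L.mean(0)
E
python3 -c "
from h import *
avg(6)"
```

```text
avg [ 5.1058e+02 -2.6366e+02  8.4190e+01  1.8018e+02  3.5991e+02  1.0627e+02
  7.0000e-02 -8.0000e-02 -3.0000e-01  0.0000e+00 -0.0000e+00 -2.0000e-02] sd [0.08 0.03 0.16] t 11.5167
```

```bash
python3 -m pendant '[[0.3,1.4,-1.5,-0.2,0,0],[0.3,1.4,-1.5,-0.2,0,0],[0.3,1.4,-1.5,-0.2,0,0]]'
python3 -c "
from h import *
avg(2)"
python3 -m pendant '[[0,0,0,0,0,0],[0,0,0,0,0,0],[0,0,0,0,0,0],[0,0,0,0,0,0],[0,0,0,0,0,0],[0,0,0,0,0,0],[0,0,0,0,0,0],[0,0,0,0,0,0],[0,0,0,0,0,0],[0,0,0,0,0,0]]' 25 70
python3 -c "
from h import *
avg(2)"
```

```text
time_s: 11.77
tcp_pos: [511.9, -262.8, 85.6]
eef_rot: [3.141, -0.002, 1.855]
wrist_force: [0.0, -0.1, -0.3]
grip_width: 0.996
avg [ 5.1187e+02 -2.6285e+02  8.5540e+01  1.7999e+02  3.5990e+02  1.0628e+02
  2.0000e-02 -4.6000e-01 -1.1000e-01 -1.0000e-02 -1.0000e-02  1.0000e-02] sd [0.03 0.01 0.03] t 11.8667
time_s: 12.7
tcp_pos: [511.8, -262.9, 85.7]
eef_rot: [3.141, -0.002, 1.855]
wrist_force: [-0.6, 1.0, 4.8]
grip_width: 0.407
avg [ 5.1181e+02 -2.6286e+02  8.5670e+01  1.7999e+02  3.5990e+02  1.0628e+02
 -1.2000e+00  5.6000e-01  5.4400e+00  1.3000e-01  2.7000e-01  0.0000e+00] sd [0.01 0.   0.01] t 12.8
```

```bash
python3 -m pendant '[[0,0,-8,0,0,0],[0,0,-22,0,0,0],[0,0,-40,0,0,0],[0,0,-70,0,0,0],[0,0,-95,0,0,0],[0,0,-95,0,0,0],[0,0,-95,0,0,0],[0,0,-95,0,0,0]]'
python3 - <<'E'
from h import *
avg(3);go(529.8,19.6,170,59)
im,d,i=snap('wrist');pickle.dump((im,d,i),open('w9.pkl','wb'))
t=env.get_state()['tcp_pos'];print('expected top px',proj([t+[0,0,36]],i,True))
P,uv=cloud(d,i,(190,240,320,350));P=P.reshape(110,130,3)
z=P[...,2]-t[2]
for r in z[20:100:2,25:105:1]:print(''.join('#' if 31<a<43 else ('+' if 10<a<31 else ('.' if a<10 else 'B')) for a in r))
E
```

```text
time_s: 13.47
tcp_pos: [510.6, -263.2, 179.4]
eef_rot: [-3.139, -0.003, 1.855]
wrist_force: [-0.8, 0.3, -3.5]
grip_width: 0.405
avg [ 5.1050e+02 -2.6304e+02  1.7907e+02  1.8015e+02  3.5981e+02  1.0627e+02
 -1.7000e-01 -1.4000e-01 -3.4000e+00  1.0000e-02  2.0000e-02 -1.0000e-02] sd [0.09 0.1  0.25] t 13.6167
t 13.62 tcp [ 510.6 -262.9  178.9] [-179.85   -0.21  106.28] q [ 0.72  0.77 -0.56  1.77  0.56  0.77  1.72] F [ 0.2  0.7 -2.4] M [-0.02  0.02 -0.01] g 0.407
row [265.7  97.6   9.6] [-0.2 -0.1 47.3]
expected top px [[255.93735806 302.49198819]]
++++++++++++++++++++++++++++++++++++++++++++++++++++++++++++++++++++++++++++++++
+++++++++++++++++++B++++++++++++++++++++++++++++++++++++++++++++++++++++++++++++
++++++++++++++++++++++++++++++++++++++++++++++++++++++++++++++++++++++++++++++++
++++++++++++++++++++++++++++++++++++++++++++++++++++++++++++++++++++++++++++++++
+++++++++++++++++++++++++++++++++++++++++++++++++++++++++++++++++++++B++++++++++
++++++++++++++++++++++++++++++++++++++++++++++++++++++++++++++++++++++++++++++++
++++++++++++++++++++++++++++++++++++++++++++++++++++++++++++++
[... 1991 characters left out ...]
BBBBBBBBBBBBBBBBBBBBBBBBBBBBBBBBBBBBBBBBBBBBBBBBBBBB
BBBBBBBBBBBBBBBBBBBBBBBBBBBBBBBBBBBBBBBBBBBBBBBBBBBBBBBBBBBBBBBBBBBBBBBBBBBBBBBB
BBBBBBBBBBBBBBBBBBBBBBBBBBBBBBBBBBBBBBBBBBBBBBBBBBBBBBBBBBBBBBBBBBBBBBBBBBBBBBBB
BBBBBBBBBBBBBBBBBBBBBBBBBBBBBBBBBBBBBBBBBBBBBBBBBBBBBBBBBBBBBBBBBBBBBBBBBBBBBBBB
BBBBBBBBBBBBBBBBBBBBBBBBBBBBBBBBBBBBBBBBBBBBBBBBBBBBBBBBBBBBBBBBBBBBBBBBBBBBBBBB
BBBBBBBBBBBBBBBBBBBBBBBBBBBBBBBBBBBBBBBBBBBBBBBBBBBBBBBBBBBBBBBBBBBBBBBBBBBBBBBB
BBBBBBBBBBBBBBBBBBBBBBBBBBBBBBBBBBBBBBBBBBBBBBBBBBBBBBBBBBBBBBBBBBBBBBBBBBBBBBBB
BBBBBBBBBBBBBBBBBBBBBBBBBBBBBBBBBBBBBBBBBBBBBBBBBBBBBBBBBBBBBBBBBBBBBBBBBBBBBBBB
BBBBBBBBBBBBBBBBBBBBBBBBBBBBBBBBBBBBBBBBBBBBBBBBBBBBBBBBBBBBBBBBBBBBBBBBBBBBBBBB
```

```bash
python3 - <<'E'
from h import *
im,d,i=pickle.load(open('w9.pkl','rb'));z=env.get_state()['tcp_pos'][2]
f=flatfit(d,i,(190,250,320,302+17),z+31,z+43,z+36.3);print(env.get_state()['tcp_pos'])
E
```

```text
n 1384 z 215.6811559843186
c,r [ 509.65 -264.06    8.84]
[(25, 0.9), (29, 1.3), (270, 0.9), (275, 1.2), (280, 1.3), (285, 1.3), (290, 1.0)]
flat dir 11.782391284823943 0.47053124523226947
[ 510.89793582 -262.8381661   179.08308915]
```

```bash
python3 - <<'E'
from h import *
im,d,i=pickle.load(open('w9.pkl','rb'))
for lo,hi in((214.2,219),(213.5,219),(214.5,218)):
    flatfit(d,i,(190,250,320,320),lo,hi,215.5)
E
```

```text
n 1121 z 215.84525399886115
c,r [ 510.91 -263.48    8.02]
[(14, 1.1), (20, 1.3), (25, 1.6), (29, 1.9), (35, 1.4), (40, 1.0)]
flat dir 35.17980235761639 0.58770996928513
n 1169 z 215.80828165907207
c,r [ 510.71 -263.61    8.13]
[(14, 0.9), (20, 1.2), (25, 1.5), (29, 1.8), (35, 1.3), (40, 0.8)]
flat dir 25.334149063237767 0.5815932406366496
n 1103 z 215.85574181477568
c,r [ 510.97 -263.5     8.  ]
[(14, 1.1), (20, 1.4), (25, 1.6), (29, 1.9), (35, 1.4), (40, 1.0)]
flat dir 33.92711464568006 0.5762465912817992
```

```bash
python3 -m pendant '[[28,10,0,0,0,6],[64,24,0,0,0,12],[100,37,0,0,0,18],[136,50,0,0,0,24],[172,63,0,0,0,30],[208,76,0,0,0,36],[240,88,0,0,0,42],[260,95.5,0,0,0,47],[265.7,97.6,0,0,0,47],[265.7,97.6,0,0,0,47]]'
python3 -m pendant '[[0,0,0,0,0,0],[0,0,0,0,0,0],[0,0,0,0,0,0]]'
python3 -c "
from h import *
avg(2);go(529.8,19.6,140,59.3)"
```

```text
time_s: 14.5
tcp_pos: [530.9, 22.7, 180.6]
eef_rot: [-3.139, -0.002, 1.041]
wrist_force: [-0.7, -0.4, -3.5]
grip_width: 0.401
time_s: 14.75
tcp_pos: [530.8, 17.1, 180.6]
eef_rot: [-3.14, 0.0, 1.032]
wrist_force: [-0.1, -0.7, -2.9]
grip_width: 0.41
avg [ 5.3084e+02  1.7200e+01  1.8069e+02  1.8008e+02  1.8000e+02  5.9120e+01
 -2.6000e-01 -1.0000e-02 -2.8900e+00 -4.0000e-02  1.0000e-02  2.0000e-02] sd [0.04 0.13 0.05] t 14.85
t 14.85 tcp [530.9  17.7 180.8] [-1.7992e+02 -3.0000e-02  5.9140e+01] q [ 0.05  0.68 -0.27  1.91  0.3   0.59  0.61] F [-0.   0.7 -3.8] M [ 0.04 -0.    0.02] g 0.405
row [ 1.1 -1.9 40.8] [-0.1 -0.  -0.2]
```

```bash
python3 -m pendant '[[1.1,-1.9,10,0,0,0],[1.1,-1.9,25,0,0,0],[1.1,-1.9,40,0,0,0],[1.1,-1.9,40,0,0,0],[1.1,-1.9,40,0,0,0],[1.1,-1.9,40,0,0,0]]'
python3 - <<'E'
from h import *
avg(3);go(529.8,19.6,120,59.3)
im,d,i=snap('wrist');pickle.dump((im,d,i),open('w10.pkl','wb'));cv2.imwrite('pics/w10.png',cv2.resize(im[80:330,130:380,::-1],None,fx=2.4,fy=2.4,interpolation=cv2.INTER_CUBIC))
E
```

```text
time_s: 15.35
tcp_pos: [530.4, 20.9, 141.5]
eef_rot: [-3.141, -0.002, 1.034]
wrist_force: [0.2, -0.4, -3.1]
grip_width: 0.407
avg [ 5.3054e+02  2.1090e+01  1.4171e+02  1.8001e+02  3.5988e+02  5.9240e+01
  5.6000e-01 -2.7000e-01 -3.2700e+00 -0.0000e+00  1.0000e-02 -2.0000e-02] sd [0.12 0.11 0.14] t 15.5
t 15.5 tcp [530.6  21.2 141.8] [ 1.800e+02 -1.300e-01  5.926e+01] q [ 0.02  0.74 -0.24  1.95  0.33  0.49  0.58] F [ 0.2 -0.  -2.5] M [-0.06  0.01 -0.02] g 0.408
row [-1.9  0.2 21.8] [ 0.  -0.1 -0. ]
```

View pics/w10.png

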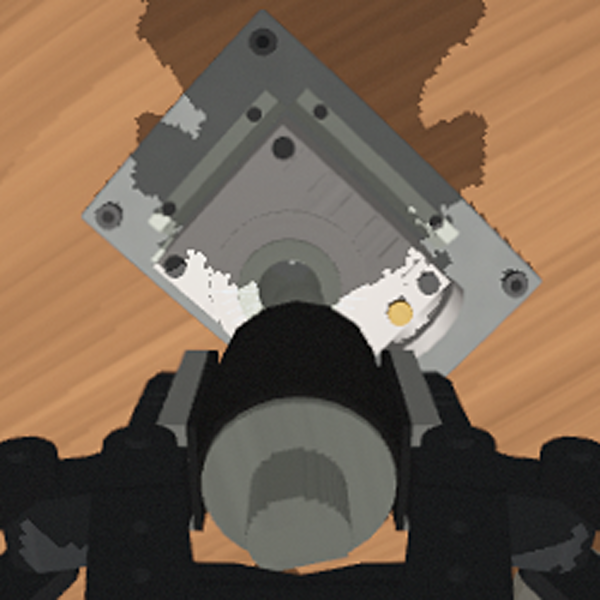

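The roller hangs square in the gripper, just above the hub (hub ring about (240..342, 285)).

```bash
python3 - <<'E'
from h import *
i=pickle.load(open('w10.pkl','rb'))[2];f=lambda X:np.array(X)/2.4+[130,80]
Q=pts(f([(283,147),(176,265),(429,282)]),53,i,True);print(Q.round(1));c=(Q[1]+Q[2])/2;
# 283,147 = -x+y corner? order: diag corners are 1 and 2
print('centre',c,'hub',c+R.from_euler('z',16.2,degrees=True).apply([0,-6,0]))
H=pts(f([(240,285),(342,285),(291,238)]),56,i,True);print(H.round(1),(H[0]+H[1])/2)
print('roller axis at top',pts(f([(299,478)]),env.get_state()['tcp_pos'][2]+20,i,True))
E
```

```text
[[491.2  40.2  53. ]
 [505.4  -7.5  53. ]
 [551.   58.   53. ]]
centre [528.23028366  25.24913004  53.        ] hub [529.90423029  19.48736792  53.        ]
[[520.6   7.1  56. ]
 [536.7  34.1  56. ]
 [515.9  28.3  56. ]] [528.67276776  20.5850443   56.        ]
roller axis at top [[531.11216842  21.47795579 161.7239375 ]]
```

```bash
python3 -m pendant '[[-1.8,0.2,0,0,0,0],[-1.8,0.2,0,0,0,0],[-1.8,0.2,4,0,0,0],[-1.8,0.2,7,0,0,0],[-1.8,0.2,10,0,0,0],[-1.8,0.2,13,0,0,0],[-1.8,0.2,14,0,0,0],[-1.8,0.2,14,0,0,0]]'
python3 -c "
from h import *
avg(2);go(529.9,19.5,115,59.3)"
```

```text
time_s: 16.22
tcp_pos: [528.9, 19.7, 126.5]
eef_rot: [-3.14, -0.001, 1.035]
wrist_force: [-0.4, -0.4, -3.7]
grip_width: 0.404
avg [ 5.2899e+02  1.9740e+01  1.2659e+02  1.8011e+02  3.5995e+02  5.9280e+01
 -2.6000e-01 -2.5000e-01 -3.2000e+00 -2.0000e-02  3.0000e-02  1.0000e-02] sd [0.08 0.01 0.11] t 16.3167
t 16.32 tcp [529.2  19.8 126.9] [-1.7992e+02 -7.0000e-02  5.9280e+01] q [ 0.01  0.76 -0.22  1.96  0.34  0.46  0.57] F [ 0.4  0.1 -2.5] M [-0.04  0.03 -0.02] g 0.4
row [ 0.1  0.7 11.9] [-0.1 -0.1 -0. ]
```

```bash
python3 -m pendant '[[0.1,0.6,2,0,0,0],[0.1,0.6,5,0,0,0],[0.1,0.6,8,0,0,0],[0.1,0.6,10,0,0,0],[0.1,0.6,12,0,0,0],[0.1,0.6,12,0,0,0]]'
python3 -c "
from h import *
avg(2);go(529.9,19.5,111,59.3)"
```

```text
time_s: 16.82
tcp_pos: [529.4, 19.4, 114.5]
eef_rot: [-3.14, -0.001, 1.035]
wrist_force: [-0.8, 0.2, -2.9]
grip_width: 0.402
avg [ 5.2945e+02  1.9430e+01  1.1456e+02  1.8011e+02  3.5996e+02  5.9270e+01
 -7.4000e-01  3.0000e-01 -2.8500e+00 -4.0000e-02  7.0000e-02 -2.0000e-02] sd [0.05 0.01 0.1 ] t 16.9167
t 16.92 tcp [529.5  19.4 114.8] [-1.799e+02 -4.000e-02  5.928e+01] q [ 0.    0.78 -0.21  1.96  0.35  0.43  0.57] F [-0.4  0.5 -2.7] M [-0.05  0.09  0.02] g 0.408
row [0.3 0.3 3.8] [-0.1 -0.  -0. ]
```

Entering without lateral load. Next I'll bring the key down to the hub face.

```bash
python3 -m pendant '[[0.2,0.2,1.5,0,0,0],[0.2,0.2,3,0,0,0],[0.2,0.2,4.5,0,0,0],[0.2,0.2,6,0,0,0],[0.2,0.2,6,0,0,0]]'
python3 -c "
from h import *
avg(2);go(529.9,19.5,105,59.3)"
```

```text
time_s: 17.33
tcp_pos: [529.6, 19.3, 108.6]
eef_rot: [-3.14, -0.0, 1.034]
wrist_force: [-0.7, -0.6, -4.3]
grip_width: 0.405
avg [ 5.2960e+02  1.9340e+01  1.0862e+02  1.8011e+02  3.5998e+02  5.9270e+01
 -8.7000e-01 -4.2000e-01 -3.9400e+00 -2.4000e-01  3.8000e-01 -3.0000e-02] sd [0.01 0.01 0.02] t 17.4333
t 17.43 tcp [529.6  19.3 108.7] [-1.7989e+02 -2.0000e-02  5.9260e+01] q [ 0.    0.79 -0.2   1.96  0.36  0.42  0.56] F [-2.1  0.1 -5.2] M [-0.23  0.41  0.01] g 0.406
row [0.3 0.2 3.7] [-0.1 -0.  -0. ]
```

```bash
python3 -m pendant '[[0.2,0,1.5,0,0,0],[0.2,0,3,0,0,0],[0.2,0,4.5,0,0,0],[0.2,0,6,0,0,0],[0.2,0,6,0,0,0]]'
python3 -c "
from h import *
avg(2);go(529.9,19.5,95,59.3)"
```

```text
time_s: 17.85
tcp_pos: [529.6, 19.4, 102.6]
eef_rot: [-3.14, -0.0, 1.034]
wrist_force: [-2.3, -2.4, -3.1]
grip_width: 0.403
avg [ 5.2965e+02  1.9350e+01  1.0263e+02  1.8011e+02  3.5999e+02  5.9260e+01
 -1.9000e+00 -1.8900e+00 -3.1500e+00 -4.7000e-01  7.1000e-01 -2.0000e-02] sd [0.   0.01 0.01] t 17.95
t 17.95 tcp [529.7  19.4 102.6] [-1.7989e+02 -1.0000e-02  5.9260e+01] q [-0.    0.8  -0.2   1.97  0.36  0.41  0.56] F [-3.2 -2.5 -4.3] M [-0.61  0.71  0.02] g 0.406
row [0.2 0.1 7.6] [-0.1 -0.  -0. ]
```

```bash
python3 -m pendant '[[-0.4,-0.1,2,0,0,0],[-0.4,-0.1,4,0,0,0],[-0.4,-0.1,6,0,0,0],[-0.4,-0.1,8,0,0,0],[-0.4,-0.1,10,0,0,0],[-0.4,-0.1,10,0,0,0]]'
python3 -c "
from h import *
avg(2);go(529.9,19.5,88,59.3)"
```

```text
time_s: 18.45
tcp_pos: [529.6, 19.3, 92.5]
eef_rot: [-3.14, -0.001, 1.034]
wrist_force: [-3.5, -3.2, -3.2]
grip_width: 0.404
avg [ 5.2964e+02  1.9370e+01  9.2500e+01  1.8010e+02  3.5995e+02  5.9270e+01
 -2.7600e+00 -2.6100e+00 -3.9000e+00 -5.3000e-01  6.9000e-01 -2.0000e-02] sd [0.02 0.03 0.01] t 18.55
t 18.55 tcp [529.9  19.6  92.6] [-1.7991e+02 -8.0000e-02  5.9270e+01] q [-0.01  0.82 -0.19  1.97  0.37  0.38  0.55] F [-2.5 -2.2 -6.3] M [-0.48  0.58  0.01] g 0.406
row [-0.1  0.1  4.6] [-0.1 -0.1 -0. ]
```

```bash
python3 -m pendant '[[-0.3,-0.1,1,0,0,0],[-0.3,-0.1,2,0,0,0],[-0.3,-0.1,3,0,0,0],[-0.3,-0.1,4,0,0,0],[-0.3,-0.1,4,0,0,0]]'
python3 -c "
from h import *
avg(2)"
python3 -m pendant '[[0,0,0.5,0,0,0],[0,0,1,0,0,0],[0,0,1,0,0,0]]'
python3 -c "
from h import *
avg(2)"
```

```text
time_s: 18.97
tcp_pos: [529.9, 19.6, 88.9]
eef_rot: [-3.141, -0.002, 1.035]
wrist_force: [-2.1, -2.0, -2.5]
grip_width: 0.406
avg [ 5.2989e+02  1.9580e+01  8.8900e+01  1.8006e+02  3.5989e+02  5.9280e+01
 -2.4800e+00 -1.6300e+00 -2.9500e+00 -3.2000e-01  5.3000e-01  1.0000e-02] sd [0.   0.   0.01] t 19.0667
time_s: 19.32
tcp_pos: [529.9, 19.6, 88.0]
eef_rot: [-3.141, -0.002, 1.035]
wrist_force: [-2.4, -1.1, -1.6]
grip_width: 0.403
avg [ 5.2988e+02  1.9580e+01  8.7960e+01  1.8006e+02  3.5989e+02  5.9290e+01
 -2.1600e+00 -9.5000e-01 -2.3300e+00 -1.5000e-01  4.3000e-01 -0.0000e+00] sd [0.02 0.   0.02] t 19.4167
```

```bash
python3 -m pendant '[[0,0,0.4,0,0,0],[0,0,0.8,0,0,0],[0,0,0.8,0,0,0]]'
python3 -c "
from h import *
avg(2)"
python3 -m pendant '[[0,0,0.4,0,0,0],[0,0,0.4,0,0,0],[0,0,0.4,0,0,0]]'
python3 -c "
from h import *
avg(3)"
```

```text
time_s: 19.67
tcp_pos: [529.9, 19.5, 87.7]
eef_rot: [-3.141, -0.002, 1.035]
wrist_force: [-2.6, -0.5, 3.5]
grip_width: 0.408
avg [ 5.2990e+02  1.9550e+01  8.7660e+01  1.8004e+02  3.5989e+02  5.9290e+01
 -2.9400e+00 -1.8000e-01  3.6500e+00 -1.4000e-01  6.7000e-01 -0.0000e+00] sd [0.   0.02 0.  ] t 19.7667
time_s: 20.02
tcp_pos: [529.9, 19.5, 87.6]
eef_rot: [-3.141, -0.002, 1.035]
wrist_force: [-3.5, -1.0, 9.3]
grip_width: 0.4
avg [ 5.2990e+02  1.9510e+01  8.7610e+01  1.8002e+02  3.5989e+02  5.9280e+01
 -3.6900e+00 -3.5000e-01  9.0700e+00 -1.1000e-01  8.7000e-01  2.0000e-02] sd [0.   0.01 0.01] t 20.1667
```

```bash
python3 -m pendant '[[-0.1,-0.2,0.45,0,0,0],[-0.1,-0.2,0.45,0,0,0],[-0.1,-0.2,0.45,0,0,0],[-0.1,-0.2,0.45,0,0,0]]'
python3 - <<'E'
from h import *
avg(4)
im,d,i=snap('wrist');pickle.dump((im,d,i),open('w11.pkl','wb'))
s=snap('side');cv2.imwrite('pics/f.png',np.vstack([cv2.resize(im[130:340,130:380,::-1],(600,320)),cv2.resize(s[0][160:280,180:400,::-1],(600,275),interpolation=cv2.INTER_CUBIC)]))
E
```

```text
time_s: 20.5
tcp_pos: [529.9, 19.5, 87.6]
eef_rot: [3.141, -0.002, 1.035]
wrist_force: [-4.0, -0.4, 12.9]
grip_width: 0.405
avg [ 5.2990e+02  1.9510e+01  8.7570e+01  1.7999e+02  3.5987e+02  5.9280e+01
 -4.1100e+00 -9.0000e-02  1.2520e+01 -1.7000e-01  9.5000e-01  2.0000e-02] sd [0.01 0.01 0.01] t 20.7
```

View pics/f.png

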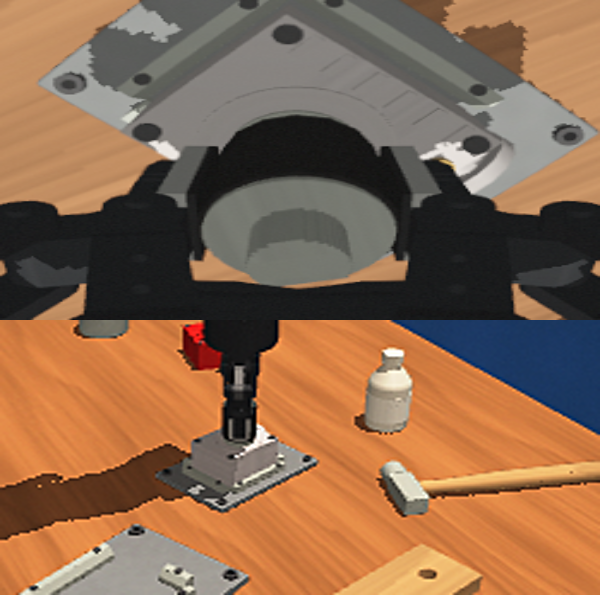

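The final views show the gearbox seated square in the nest, the roller down on the hub, and the bottle and hammer undisturbed. A small trim takes the push to 15 N, then I'll hand in.

```bash
python3 -m pendant '[[0,0,0.2,0,0,0],[0,0,0.2,0,0,0],[0,0,0.2,0,0,0],[0,0,0.2,0,0,0]]'
python3 -c "
from h import *
a=avg(5)
if 13<a[8]<18: print(env.close_job())"
```

```text
time_s: 21.13
tcp_pos: [529.9, 19.5, 87.5]
eef_rot: [3.141, -0.002, 1.035]
wrist_force: [-4.1, -0.6, 15.1]
grip_width: 0.41
avg [ 5.2992e+02  1.9520e+01  8.7550e+01  1.7998e+02  3.5987e+02  5.9280e+01
 -4.1700e+00 -3.6000e-01  1.4690e+01 -1.7000e-01  1.0500e+00  1.0000e-02] sd [0.01 0.02 0.01] t 21.3833
the job is handed in; nothing more can be done
None
```

The job is handed in at 21.4 s. The gearbox sits flat and square in the smaller nest with its flange out at the open end, and I let go of it. The roller is keyed into the hub and pressed home, still gripped.

**Last checks**
- **Push:** the wrist force averaged 14.7 N downward net of the roller's weight. About 4 N of side force and 1 N m of moment remained at the wrist.
- **Depth:** the tool stopped at 87.55 mm, against about 87.7 mm expected with the shoulder on the hub. More push moved it only about 0.1 mm.
- **Key:** it went into the keyway at the first angle, with no upward force where it would have met the hub face, so no turning search was needed.
- **Final pictures:** the gearbox is seated in the nest, and the bottle and hammer are undisturbed. The tin is not in those pictures, but the arm stayed well clear of it after leaving the start.

**Disagreements**
- **Keyway direction:** the single-view readings spread from -15 to -23.5 degrees, and I used -19.
- **Tool position:** it drifted 1 to 3 mm after some moves and was corrected each time before contact.
- **Hub height:** the two-view measurement gave 54.6 mm against 56 mm nominal; the final depth agrees with 56 mm.

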